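# Wipe the filter slide's deck, then slide the carriage to its click and hold it

### The arm

A 6-joint arm with a two-finger parallel gripper is mounted at the origin on a cart in front of the work surface, level with it; the furniture and walls round the work are solid. World frame = base frame: x ahead of the robot, y to its left, z up, the work surface at z = 0. Lengths are in m, angles in rad, forces in N, time in s.
With the tool pointing down it reaches from about 0.225 to 0.875 m from the base axis. Payload 3.4 kg.
Tool frame: the origin (TCP) lies on the front face of the gripper's body, between the roots of the fingers; the fingertips stand 73 mm ahead of it and the grasp point (between the pads) lies 54 mm ahead of it (manip.tip_extent is the distance from the TCP to the fingertips, in m); z points along the fingers, y is the direction in which the jaws open and shut (so a half turn about z gives the same grasp; the last joint's range is limited). The gripper opens to 85 mm and grips with 20 to 120 N. Pads are 22 mm wide; open, the fingers measure 114 mm over their backs; the gripper's body (76 mm by 85 mm) begins 54 mm behind the grasp point. The pads swing forward as they close: fully open they stand 13 mm farther back than shut.
Start: joints at [-1.397, 0.276, 1.505, -0, 1.361, -0.121], TCP at [0.167, -0.55, 0.304] pointing down, gripper open.
Joint ranges: [-2.89, 2.89], [-0.75, 2.08], [0.22, 2.7], [-1.18, 4.32], [0.11, 2.71], [-2.7, 2.7]. Speed limits (rad/s): [2.57, 2.57, 3.14, 3.14, 3.14, 3.14].

### API

Orientations are given as a unit quaternion [w, x, y, z].
In Python, from bench import manip gives the robot as it stands. The module is installed in compiled form; this text tells all that it offers.
- The arm moves only by the tool servo_tool, never from a script. Its arguments are lists of equal length, an entry for each row: "dp": the shift along the tool's x, y, z in mm, a list of three; "yaw": the turn about the tool's z in degrees. A call has 1 to 12 rows; each row shifts and turns the commanded pose from where the row before left it, along the tool's axes as they then stand; what a row does not reach is not made up. A row lasts 1/12 s, in which the tool goes at most 41.7 mm and 7.16 degrees, less where a joint would pass 70% of its speed; a pose out of reach is approached as far as the arm can. A call with a gripper value outside its range is refused whole. "grip" is the gripper command: -1 is shut, 1 is fully open, values between are in proportion, set as the call begins (left out, the last holds). The fingers move at their own pace and stop on an object; "squeeze" is the grip in N (left out, the last holds). Time passes only in rows, so rows that do not move let the fingers close. It gives the time, the measured TCP pose, the force and the opening at its end, in the units of the state.
- manip.sense(): the state, without advancing time (a new reading comes with each control period).
- manip.grab_frame(name): name is "scene" or "top" or "wrist"; returns a dict with "pixels" (420x560x3 uint8, red, green, blue), "fx", "fy", "cx", "cy" (pixels), "k1" (the pictures are not rectified: a ray, as slopes to the right and down, at radius r is drawn at 1 + k1 r^2 times it, then the intrinsics apply), "world_from_camera" (4x4, takes a point from camera to world coordinates); the wrist camera has in their place "mount" (4x4, takes a point from camera to tool coordinates, whose origin is the TCP and whose axes are the flange's). Camera axes: x right, y down, z forward; pixel columns grow to the right and rows downward; lengths in m; the calibration is good to about 2 mm. A picture is of the moment at which its call begins: read the wrist's pose just before it. There is no depth.
- manip.close_job(): hands the job in, once; it reports no verdict.
The state is a dict: "t": time; "qpos": joint angles; "qvel": joint speeds; "tau": joint torques, N m; "tcp_pos": TCP position; "eef_rot": TCP orientation; "force": force on the tool from outside, world axes, zero at the start; "moment": the same for the moment, N m; "grip_width": finger opening in m.
Only numpy, scipy, OpenCV 4.12 (cv2) and the standard library are available. Lean on these libraries where they do the work, as an engineer would, in place of code of your own. Each camera call takes 0.05 s, during which the arm holds its last target.

### The job

Pick up the orange scraper block and wipe all three brass chips off the deck of the filter slide unit with it (not with the fingers, and before the carriage is moved), then stand the block upright on the desk again, off the unit. After that grip the aluminium knob of the filter carriage and slide it along the rail to the blue click-stop block until its ball clicks into the notch and the two yellow lines meet; do not run past the notch, and finish there still gripping the knob, holding the carriage still at the notch. Leave the petri dish, the cover-glass box and the small oil bottle where they stand.

Things in the scene. Friction and masses are not known exactly. Their poses are not given: they have to be found in the camera images.
- unit: Fixed filter slide unit: aluminium plate 150 mm (x, depth) x 400 mm (y) x 20 mm high on the desk. Origin: centre of its underside; y is the rail's direction (roughly the robot's left), its -x side faces the robot. Steel rail along y at x 5 to 35 mm, top 41 mm above the desk, black end stops 48 mm high. In front of it the deck; behind it a ledge with the click-stop block.
- deck (a point): Centre of the top of the deck, the flat bare surface in front of the rail: 80 mm deep along x (unit x -75 to +5 mm), 400 mm long along y, 20 mm above the desk; no rim at the front edge or the two ends; axes as the unit's.
- rail_slide (a joint): Position of the black filter carriage, m: 0 at the unit's right (-y) end, 0.32 at its +y end; its middle lies at unit y = value - 0.165. It slides with about 1 N and stays where it is left. 60 mm long (y); saddle top 60 mm above the desk; a flat filter arm reaches forward from it across nearly the whole deck, 3 mm above it.
- carriage: The black filter carriage with its knob; origin: on the plate's top line (20 mm above the desk), at the middle of its length, at unit x = 0; axes as the unit's. On the saddle stands a fixed round aluminium knob, 20 mm in diameter, 40 mm high (foot 60 mm, top 100 mm above the desk; flange 26 mm wide, 4 mm high at its foot), that does not turn.
- knob_grip (a point): Centre of the knob's grip, 84 mm above the desk (knob top at 100 mm); axes as the unit's.
- plunger (a point): The carriage's spring ball (8 mm, resting position), at the middle of the carriage's length on its far side, 40 mm above the desk; axes as the unit's. It has the same y in the unit's frame as the knob; a yellow line on the saddle marks it.
- click_stop: Blue click-stop block, 64 mm long (y), top 54 mm above the desk, clamped on the ledge at a different place each time, on the +y side of the carriage's start; origin under its notch; axes as the unit's. Coming along, the ball climbs a ramp (about 3 N) up to 8 mm before the notch, drops in, pulling the carriage to the middle; pushing on from there takes about 7 N; the far crest lies 8 mm past.
- notch (a point): Where the ball lies when seated in the notch of the click-stop block, 40 mm above the desk; axes as the unit's. A yellow line on the block's top marks it. The carriage is at the notch when plunger has the same y as this in the unit's frame.
- scraper_mid (a point): Centre (30 mm up) of the orange scraper block, loose, about 0.12 kg, 60 mm high, standing on its black rubber foot. Foot 80 mm along its x and 24 mm along its y, up to 22 mm height; above that a grip 56 mm along x and 20 mm thick along y, to be pinched across its thickness (y).
- chip1_mid (a point): Centre of a loose brass chip, about 18 x 14 x 6 mm, lying on the deck at the start, at least 60 mm beyond the carriage on its +y side; chips lie at least 25 mm apart.
- chip2_mid (a point): Centre of a loose brass chip, about 18 x 14 x 6 mm, lying on the deck at the start, at least 60 mm beyond the carriage on its +y side; chips lie at least 25 mm apart.
- chip3_mid (a point): Centre of a loose brass chip, about 18 x 14 x 6 mm, lying on the deck at the start, at least 60 mm beyond the carriage on its +y side; chips lie at least 25 mm apart.
- petri_dish: Petri dish, 56 mm diameter, 14 mm high, on the desk to the right of the unit; origin at the centre of its underside. Leave alone.
- coverslip_box: Small white and blue box of cover glasses, 35 x 35 x 21 mm, behind the unit; origin at the centre of its underside. Leave alone.
- oil_bottle: Small amber bottle with white cap, 30 mm diameter, 66 mm high, behind the unit; origin at the centre of its underside. Leave alone.
There are look-alikes about, which are no part of the job. What is meant by the part that bears scraper_mid is not green, and is the larger of those in its own colour.

How it is judged:
On the way, in this order (a step that is already met when the one before it is completed fails the run):
1. all three chips are off the deck, lying on the desk (height (world z) of each of chip1_mid, chip2_mid, chip3_mid below 0.016 m), for 0.2 s.
2. the scraper block stands upright on the desk, let go (height (world z) of scraper_mid between 0.024 and 0.036 m and angle between scraper_mid's own z axis and vertical below 0.15 rad and contact force between the fingers and scraper below 0.1 N and linear speed of scraper below 0.02 m/s), for 0.2 s.
3. the carriage is at the notch, its knob gripped (y of plunger in the frame of notch between -0.003 and 0.003 m and contact force between the fingers and carriage above 2 N), for 0.3 s.
At the end, for the whole second after the job is handed in: Carriage at rest (under 10 mm/s), ball within 3 mm of the notch along the rail, fingers gripping the knob (over 2 N); all chips off the deck, on the desk (centres below 16 mm); scraper upright (within 0.15 rad) on the desk. The program finishes while holding (all of step 1 and all of step 3 and height (world z) of scraper_mid between 0.024 and 0.036 m and angle between scraper_mid's own z axis and vertical below 0.15 rad and velocity of joint rail_slide between -0.01 and 0.01 m/s); the arm keeps its last pose, push and grip.
It fails at once if the carriage is moved more than 15 mm while a chip is still on the deck (distance of plunger from where it was at the start of the episode above 0.015 m and height (world z) of any of chip1_mid, chip2_mid, chip3_mid above 0.016 m).
It fails at once if a chip is pushed or picked with the fingers (contact force between the fingers and chip1 above 0.5 N or contact force between the fingers and chip2 above 0.5 N or contact force between the fingers and chip3 above 0.5 N).
It fails at once if the carriage runs more than 15 mm past the notch (y of plunger in the frame of notch above 0.015 m).
It fails at once if the petri dish, cover-glass box or oil bottle is moved more than 30 mm (distance of any of petri_dish, coverslip_box, oil_bottle from where it was at the start of the episode above 0.03 m).
It also fails if it takes over 64 s, if anything falls off the work surface, if the arm or the gripper's body presses on something with over 40 N, if the wrist force passes 120 N, or if a joint passes its speed limit or range.

## Working session

There is one attempt and no reset: what is moved stays moved. The work goes in short steps, Python scripts to look and compute and a tool call to move; the robot and the scene stay as the last step left them, time stands still between calls to the robot, and variables do not carry over. Pictures are saved under pics/ and viewed, and the job is handed in when it is done.

Besides the shell and the picture viewer there is one more tool, called after "Emit:" as name(argument=value, ...), one argument or row to a line, values as JSON. servo_tool: Moves the arm, as the interface text tells. Its arguments: {"type":"object","properties":{"dp":{"type":"array","items":{"type":"array","items":{"type":"number"}}},"yaw":{"type":"array","items":{"type":"number"}},"grip":{"type":"number"},"squeeze":{"type":"number"}},"required":["dp","yaw"]}

```bash
mkdir -p pics; cat > h.py <<'E'
import numpy as np, cv2, pickle
from bench import manip
def save(name):
    s=manip.sense(); f=manip.grab_frame(name.split('_')[0])
    f['tcp']=s['tcp_pos']; f['rot']=s['eef_rot']
    pickle.dump(f,open(f'pics/{name}.pkl','wb'))
    cv2.imwrite(f'pics/{name}.png',f['pixels'][:,:,::-1]); return f
E
python3 - <<'E'
from h import *
for n in ['scene_0','top_0','wrist_0']:
    f=save(n); print({k:v for k,v in f.items() if k!='pixels'})
print(manip.sense())
E
```

```text
{'fx': 462.026326179981, 'fy': 462.026326179981, 'cx': 278.29817587914926, 'cy': 199.954656263611, 'k1': -0.13217910213085093, 'world_from_camera': array([[-0.80309582, -0.28086923,  0.52549935, -0.03358919],
       [-0.59566231,  0.35631246, -0.71988044,  0.74707326],
       [ 0.0149503 , -0.89115313, -0.45345627,  0.58222476],
       [ 0.        ,  0.        ,  0.        ,  1.        ]]), 'tcp': array([ 0.16701526, -0.54979242,  0.30302158]), 'rot': array([-9.50983524e-04,  9.89156642e-01,  1.46861275e-01, -8.62780748e-07])}
{'fx': 522.2692657884628, 'fy': 522.2692657884628, 'cx': 280.6013196678034, 'cy': 214.46132857624045, 'k1': 0.020322034824863184, 'world_from_camera': array([[ 0.01917557, -0.99913695,  0.03684629,  0.5223901 ],
       [-0.99981407, -0.01908762,  0.00273714, -0.07564885],
       [-0.00203147, -0.03689192, -0.9993172 ,  1.40238689],
       [ 0.        ,  0.        ,  0.        ,  1.        ]]), 'tcp': array([ 0.16697686, -0.54979616,  0.30304446]), 'rot': array([-9.28829573e-04,  9.89159940e-01,  1.46839199e-01, -5.25050270e-06])}
{'fx': 305.04891384285645, 'fy'
[... 576 characters left out ...]
8826691e-05])}
{'t': 0.15, 'qpos': array([-1.39697752e+00,  2.76446033e-01,  1.50585296e+00,  1.35105948e-05,
        1.36070736e+00, -1.21006789e-01]), 'qvel': array([ 9.46505823e-05, -3.38684309e-03, -3.72942939e-03, -3.96252456e-04,
        2.33918116e-03, -7.51554652e-04]), 'tau': array([ 8.29745168e-04, -4.17143655e+01, -2.46032023e+01, -1.63228124e-04,
        7.65881647e-03, -1.49995464e-05]), 'tcp_pos': array([ 0.16702194, -0.54989382,  0.30323623]), 'eef_rot': array([-7.06778738e-04,  9.89154355e-01,  1.46878052e-01, -1.20594755e-05]), 'force': array([-1.16124627, -0.7992073 , -0.40654372]), 'moment': array([ 0.00272654,  0.00807619, -0.0079081 ]), 'grip_width': 0.08517054284159549}
```

View pics/scene_0.png

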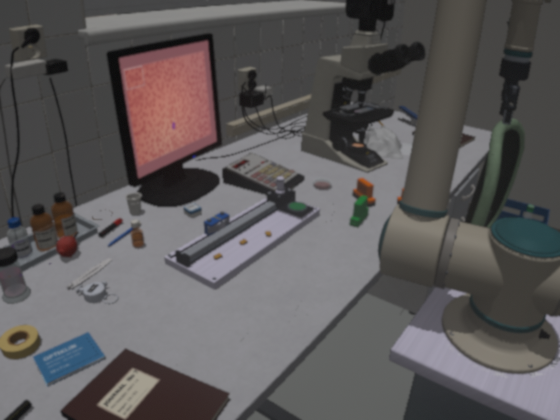

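View pics/top_0.png

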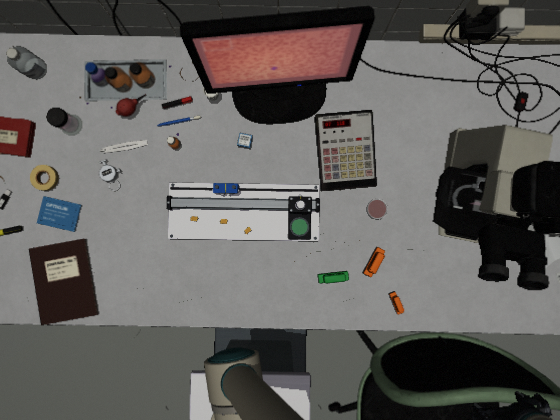

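View pics/wrist_0.png

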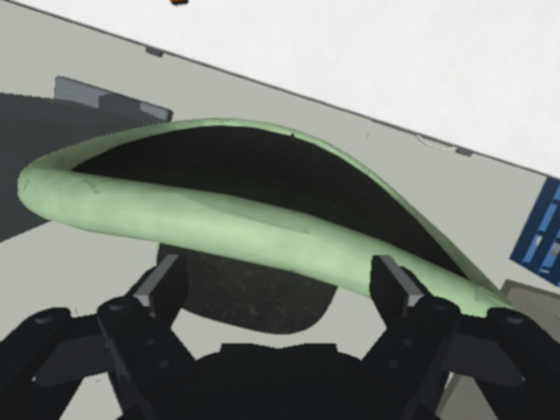

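In the top view there are three blocks: orange A (374,262), orange B (397,302) and green (333,278). A fits best because it isn't green and is the larger orange one. The unit spans (167..320, 183..240), with the carriage at (300,205) and chips near (194,219), (223,221) and (249,230). I'll check these in enlarged crops.

```bash
python3 - <<'E'
import cv2
a=cv2.imread('pics/top_0.png')
cv2.imwrite('pics/c1.png',cv2.resize(a[170:250,160:330],None,fx=4.7,fy=4.7,interpolation=cv2.INTER_CUBIC))
cv2.imwrite('pics/c2.png',cv2.resize(a[190:320,310:440],None,fx=4.6,fy=4.6,interpolation=cv2.INTER_CUBIC))
a=cv2.imread('pics/scene_0.png')
cv2.imwrite('pics/c3.png',cv2.resize(a[165:285,160:330],None,fx=4.7,fy=4.7,interpolation=cv2.INTER_CUBIC))
cv2.imwrite('pics/c4.png',cv2.resize(a[165:235,310:420],None,fx=7,fy=7,interpolation=cv2.INTER_CUBIC))
E
```

```text
(no output)
```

View pics/c1.png

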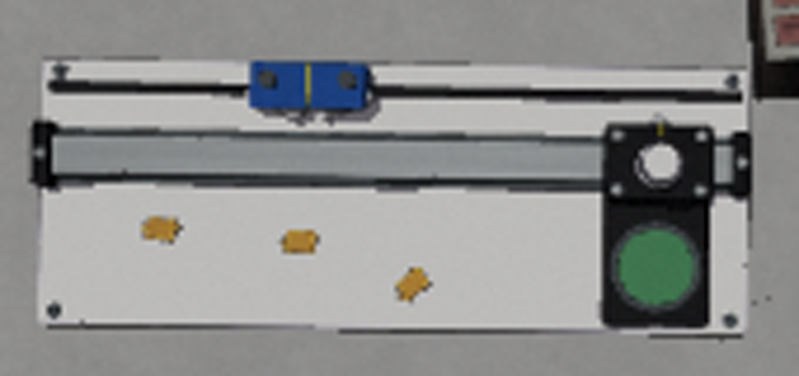

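View pics/c2.png

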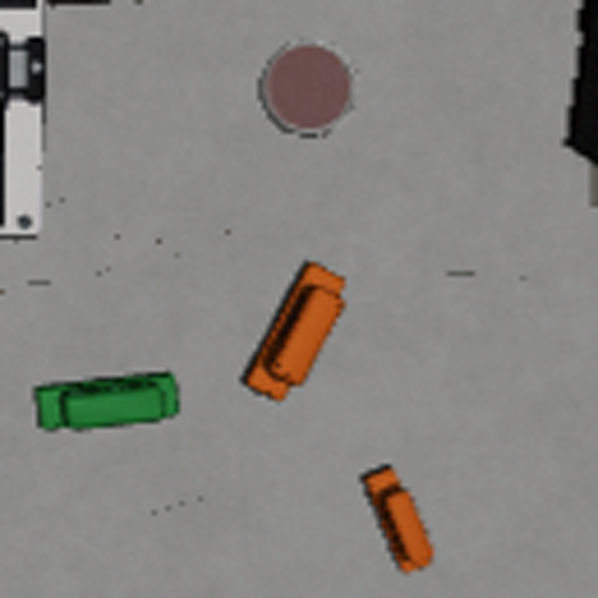

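View pics/c3.png

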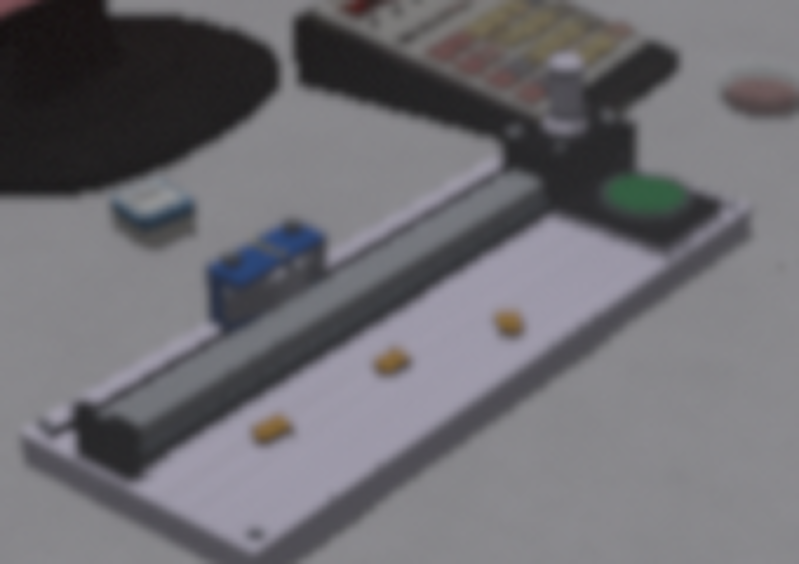

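View pics/c4.png

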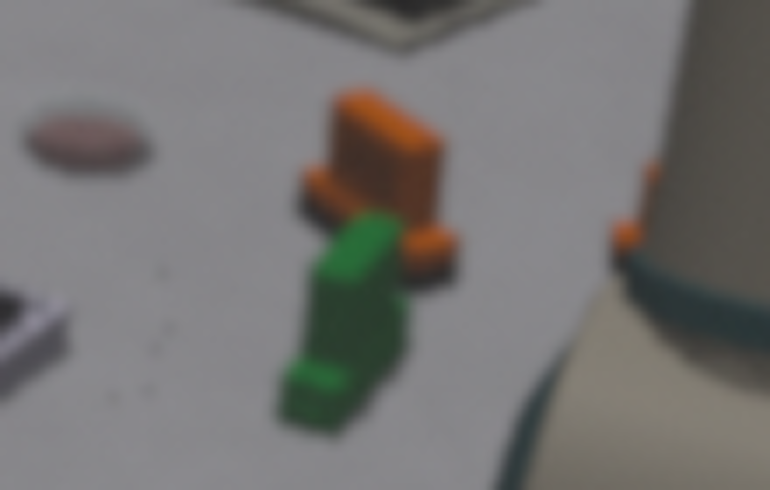

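Orange A at (374,262) is clearly the larger orange block, so it's the scraper. Next I'll triangulate the key points.

```bash
cat >> h.py <<'E'
from scipy.spatial.transform import Rotation as R
def load(n): return pickle.load(open(f'pics/{n}.pkl','rb'))
def ray(f,uv):
    K=np.array([[f['fx'],0,f['cx']],[0,f['fy'],f['cy']],[0,0,1]])
    # undistort: d = u(1+k1 r^2)
    x=cv2.undistortPoints(np.array([[uv]],float),K,np.array([f['k1'],0,0,0.]))[0,0]
    if 'world_from_camera' in f: T=f['world_from_camera']
    else:
        W=np.eye(4); q=f['rot']; W[:3,:3]=R.from_quat([q[1],q[2],q[3],q[0]]).as_matrix(); W[:3,3]=f['tcp']
        T=W@f['mount']
    d=T[:3,:3]@np.array([x[0],x[1],1]); return T[:3,3],d/np.linalg.norm(d)
def onz(f,uv,z):
    o,d=ray(f,uv); return o+d*(z-o[2])/d[2]
def tri(*obs):
    A=np.zeros((3,3));b=np.zeros(3);rs=[ray(f,uv) for f,uv in obs]
    for o,d in rs:
        P=np.eye(3)-np.outer(d,d);A+=P;b+=P@o
    p=np.linalg.solve(A,b); return p,[round(1e3*np.linalg.norm((np.eye(3)-np.outer(d,d))@(p-o)),1) for o,d in rs]
def crop(u,s,off): return [(u[0]+.5)/s-.5+off[0],(u[1]+.5)/s-.5+off[1]]
E
cat > m1.py <<'E'
from h import *
np.set_printoptions(precision=4,suppress=True)
t=load('top_0');s=load('scene_0')
T1=lambda u:crop(u,4.7,(160,170)); T2=lambda u:crop(u,4.6,(310,190)); S3=lambda u:crop(u,4.7,(160,165)); S4=lambda u:crop(u,7,(310,165))
print('grip top corners z=.06');
c=[onz(t,T2(u),.06) for u in [(318,284),(343,298),(300,386),(268,367)]]
for p in c: print(p)
print('mean',np.mean(c,0))
c=[onz(t,T2(u),.022) for u in [(311,262),(345,280),(276,401),(242,382)]]
for p in c: print(p)
print('mean',np.mean(c,0), np.linalg.norm(c[0]-c[1]),np.linalg.norm(c[1]-c[2]))
print('scraper tri',tri((t,T2((307,334))),(s,S4((388,120)))))
print('knob top',tri((t,T1((660,164))),(s,S3((567,62)))))
print('notch',tri((t,T1((308,86))),(s,S3((268,248)))), onz(t,T1((308,68)),.054),onz(t,T1((308,108)),.054))
print('pl line',onz(t,T1((660,128)),.06), 'knob top z.1',onz(t,T1((660,164)),.1))
for a,b in [((161,229),(271,430)),((300,241),(392,361)),((412,284),(510,323))]: print('chip',tri((t,T1(a)),(s,S3(b))),onz(t,T1(a),.026))
for a in [(42,60),(750,66),(748,331),(38,327)]: print('unit',onz(t,T1(a),.02))
print('arm',onz(t,T1((603,200)),.025),onz(t,T1((603,325)),.025))
print('petri',onz(t,T2((307,86)),.014))
print('box',onz(t,(245,141),.02),'bottle',onz(t,(174,143),.066))
print('green',onz(t,T2((108,402)),.06),'orangeB',onz(t,T2((400,525)),.05))
E
python3 m1.py
```

```text
grip top corners z=.06
[ 0.4821 -0.3252  0.06  ]
[ 0.4746 -0.3392  0.06  ]
[ 0.4253 -0.3159  0.06  ]
[ 0.4355 -0.298   0.06  ]
mean [ 0.4544 -0.3196  0.06  ]
[ 0.4935 -0.3281  0.022 ]
[ 0.4836 -0.3477  0.022 ]
[ 0.4138 -0.3091  0.022 ]
[ 0.4242 -0.2895  0.022 ]
mean [ 0.4538 -0.3186  0.022 ] 0.021923912158628694 0.07977382170913083
scraper tri (array([ 0.4533, -0.3202,  0.0582]), [np.float64(1.0), np.float64(1.0)])
knob top (array([ 0.5956, -0.1205,  0.1002]), [np.float64(0.7), np.float64(0.7)])
notch (array([0.6375, 0.0723, 0.0553]), [np.float64(0.7), np.float64(0.7)]) [0.6481 0.0731 0.054 ] [0.626  0.0726 0.054 ]
pl line [ 0.6182 -0.1211  0.06  ] knob top z.1 [ 0.5962 -0.1201  0.1   ]
chip (array([0.5582, 0.1565, 0.0242]), [np.float64(0.6), np.float64(0.6)]) [0.5586 0.1565 0.026 ]
chip (array([0.5527, 0.078 , 0.0249]), [np.float64(0.9), np.float64(0.9)]) [0.5533 0.0785 0.026 ]
chip (array([0.5298, 0.0147, 0.0246]), [np.float64(0.8), np.float64(0.8)]) [0.5304 0.0151 0.026 ]
unit [0.6529 0.227  0.02  ]
unit [ 0.6571 -0.1726  0.02  ]
unit [ 0.5077 -0.174   0.02  ]
unit [0.5023 0.2252 0.02  ]
arm [ 0.5796 -0.091   0.025 ] [ 0.5095 -0.0923  0.025 ]
petri [ 0.5948 -0.326   0.014 ]
box [0.7672 0.0266 0.02  ] bottle [0.7503 0.2056 0.066 ]
green [ 0.4143 -0.2093  0.06  ] orangeB [ 0.3484 -0.3743  0.05  ]
```

Emit:
servo_tool(
  dp=[
    [0, 0, 0],
    [0, 0, 0],
    [0, 0, 0],
    [0, 0, 0],
    [0, 0, 0],
    [0, 0, 0],
    [0, 0, 0],
  ],
  yaw=[6.57, 6.57, 6.57, 6.57, 6.57, 6.57, 6.57],
)

```text
t: 0.73
tcp_pos: [0.167, -0.55, 0.3035]
eef_rot: [-0.0, 0.967, -0.254, -0.0]
force: [-0.0, 0.6, 0.6]
grip_width: 0.0854
```

Emit:
servo_tool(
  dp=[
    [13.9, -34.1, 5],
    [13.9, -34.1, 5],
    [13.9, -34.1, 5],
    [13.9, -34.1, 5],
    [13.9, -34.1, 5],
    [13.9, -34.1, 5],
    [13.9, -34.1, 5],
    [13.9, -34.1, 5],
    [13.9, -34.1, 5],
    [13.9, -34.1, 5],
    [0, 0, 0],
    [0, 0, 0],
  ],
  yaw=[0, 0, 0, 0, 0, 0, 0, 0, 0, 0, 0, 0],
)

```text
t: 1.73
tcp_pos: [0.4554, -0.3183, 0.2532]
eef_rot: [-0.0, 0.968, -0.249, -0.001]
force: [-0.8, -1.2, -0.5]
grip_width: 0.0852
```

```bash
python3 - <<'E'
from h import *
f=save('wrist_1'); s=manip.sense(); print(s['t'],s['tcp_pos'],s['eef_rot'],s['qpos'],manip.tip_extent)
E
```

```text
1.7833 [ 0.45447545 -0.3193474   0.25350696] [ 1.56278750e-04  9.68186488e-01 -2.50228920e-01 -6.23167101e-04] [-7.37333337e-01  2.80174271e-01  1.62840961e+00 -9.08029604e-04
  1.23396629e+00  1.33959699e+00] 0.0726
```

View pics/wrist_1.png

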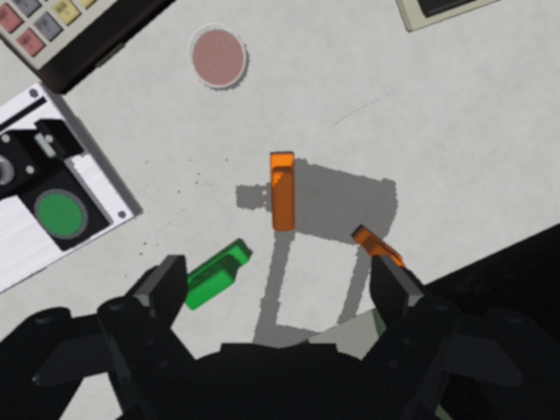

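The wrist view shows the scraper at about (283,192), almost aligned with the tool. The green block is at (218,275) and orange B is at (380,245). I'll enlarge it.

```bash
python3 - <<'E'
import cv2
a=cv2.imread('pics/wrist_1.png')
cv2.imwrite('pics/c5.png',cv2.resize(a[140:240,250:320],None,fx=6,fy=6,interpolation=cv2.INTER_CUBIC))
E
```

```text
(no output)
```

View pics/c5.png

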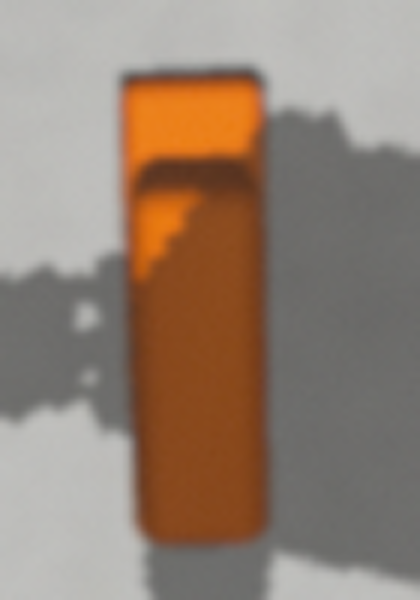

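```bash
python3 - <<'E'
from h import *
np.set_printoptions(precision=4,suppress=True)
f=load('wrist_1'); W=lambda u:crop(u,6,(250,140))
c=[onz(f,W(u),.06) for u in [(137,190),(260,190),(268,543),(137,543)]]
print(np.array(c),np.mean(c,0))
c2=[onz(f,W(u),.022) for u in [(123,82),(265,80)]];print(np.array(c2))
t=load('top_0'); print(tri((t,crop((306,334),4.6,(310,190))),(f,W((201,365)))))
a=(c[0]+c[1]-c[2]-c[3]); print(np.degrees(np.arctan2(a[1],a[0])))
q=f['rot'];M=R.from_quat([q[1],q[2],q[3],q[0]]).as_matrix();print(M[:,0],np.degrees(np.arctan2(M[1,0],M[0,0])))
print('err tool',M.T@(np.mean(c,0)-f['tcp']))
E
```

```text
[[ 0.4815 -0.3269  0.06  ]
 [ 0.4729 -0.3426  0.06  ]
 [ 0.4244 -0.318   0.06  ]
 [ 0.4341 -0.3004  0.06  ]] [ 0.4532 -0.322   0.06  ]
[[ 0.4934 -0.33    0.022 ]
 [ 0.4825 -0.3505  0.022 ]]
(array([ 0.4529, -0.321 ,  0.0512]), [np.float64(1.0), np.float64(1.0)])
-27.971711024715056
[ 0.8757 -0.4829 -0.0014] -28.872807161325763
err tool [0.0002 0.0043 0.1932]
```

Emit:
servo_tool(
  dp=[
    [0, 1, 20],
    [0, 1, 35],
    [0, 0, 35],
    [0, 0, 33],
    [0, 0, 20],
    [0, 0, 10],
    [0, 0, 0],
    [0, 0, 0],
  ],
  yaw=[0, 0, 0, 0, 0, 0, 0, 0],
)

```text
t: 2.45
tcp_pos: [0.4531, -0.3227, 0.1013]
eef_rot: [0.0, 0.968, -0.252, 0.0]
force: [0.3, -0.0, 0.8]
grip_width: 0.0855
```

Emit:
servo_tool(
  dp=[
    [0, 0, 0],
    [0, 0, 0],
    [0, 0, 0],
    [0, 0, 0],
    [0, 0, 0],
    [0, 0, 0],
    [0, 0, 0],
    [0, 0, 0],
  ],
  yaw=[0, 0, 0, 0, 0, 0, 0, 0],
  grip=-1,
  squeeze=50,
)

```text
t: 3.12
tcp_pos: [0.4537, -0.3218, 0.1016]
eef_rot: [0.0, 0.968, -0.251, 0.0]
force: [-0.9, 0.7, 6.1]
grip_width: 0.0192
```

Emit:
servo_tool(
  dp=[
    [0, 0, -10],
    [0, 0, -30],
    [0, 0, -35],
    [0, 0, -30],
    [0, 0, -10],
    [0, 0, 0],
    [0, 0, 0],
    [0, 0, 0],
    [0, 0, 0],
    [0, 0, 0],
    [0, 0, 0],
    [0, 0, 0],
  ],
  yaw=[0, 0, 0, 0, 0, -5.96, -5.96, -5.96, -5.96, -5.96, 0, 0],
)

```text
t: 4.12
tcp_pos: [0.453, -0.3213, 0.2152]
eef_rot: [-0.0, 1.0, 0.005, -0.001]
force: [0.1, 0.2, -0.8]
grip_width: 0.0189
```

```bash
python3 - <<'E'
from h import *
f=save('wrist_2'); f=save('scene_2');s=manip.sense(); print(s['t'],s['tcp_pos'],s['eef_rot'],s['force'],s['grip_width'])
a=cv2.imread('pics/scene_2.png')
cv2.imwrite('pics/c6.png',cv2.resize(a[130:260,280:420],None,fx=5,fy=4.5,interpolation=cv2.INTER_CUBIC))
E
```

```text
4.2167 [ 0.45318772 -0.32144382  0.21547561] [-2.62999075e-04  9.99986816e-01  5.11672636e-03 -3.42115743e-04] [-0.41197695  0.32961778 -1.42230789] 0.019290582589619312
```

View pics/wrist_2.png

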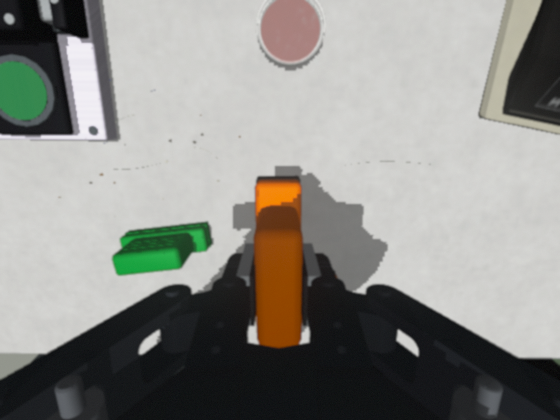

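View pics/c6.png

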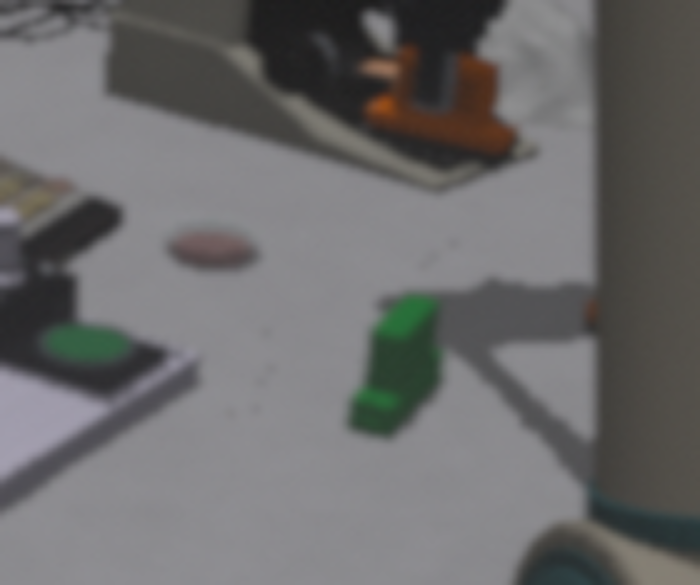

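Emit:
servo_tool(
  dp=[
    [11, -35, 0],
    [11, -35, 0],
    [11, -35, 0],
    [11, -35, 0],
    [11, -35, 0],
    [11, -35, 0],
    [11, -35, 0],
    [11, -35, 0],
    [0, 0, 25],
    [0, 0, 30],
    [0, 0, 20],
    [0, 0, 0],
  ],
  yaw=[0, 0, 0, 0, 0, 0, 0, 0, 0, 0, 0, 0],
)

```text
t: 5.22
tcp_pos: [0.5351, -0.0395, 0.1369]
eef_rot: [-0.001, 1.0, 0.006, -0.005]
force: [-0.8, 0.7, -1.6]
grip_width: 0.0194
```

```bash
python3 - <<'E'
from h import *
f=save('wrist_3'); f=save('top_3');f=save('scene_3');s=manip.sense(); print(s['t'],s['tcp_pos'],s['eef_rot'],s['force'],s['grip_width'])
a=cv2.imread('pics/top_3.png')
cv2.imwrite('pics/c7.png',cv2.resize(a[170:250,160:330],None,fx=4.7,fy=4.7,interpolation=cv2.INTER_CUBIC))
a=cv2.imread('pics/scene_3.png')
cv2.imwrite('pics/c8.png',cv2.resize(a[165:285,160:330],None,fx=4.7,fy=4.7,interpolation=cv2.INTER_CUBIC))
E
```

```text
5.3667 [ 0.5386826  -0.04083943  0.14165275] [1.73517408e-04 9.99983660e-01 5.67696549e-03 6.49948526e-04] [ 0.17348047 -0.23545593 -1.57896054] 0.019355996573998988
```

View pics/wrist_3.png

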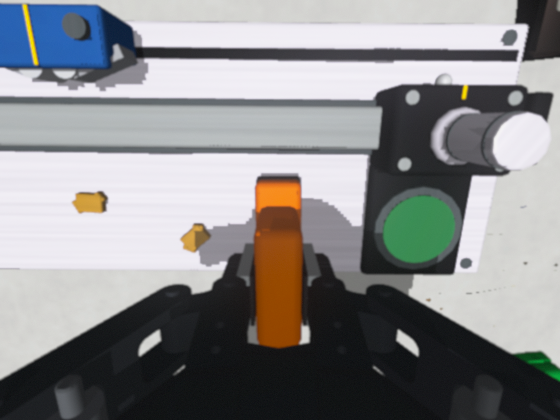

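View pics/c7.png

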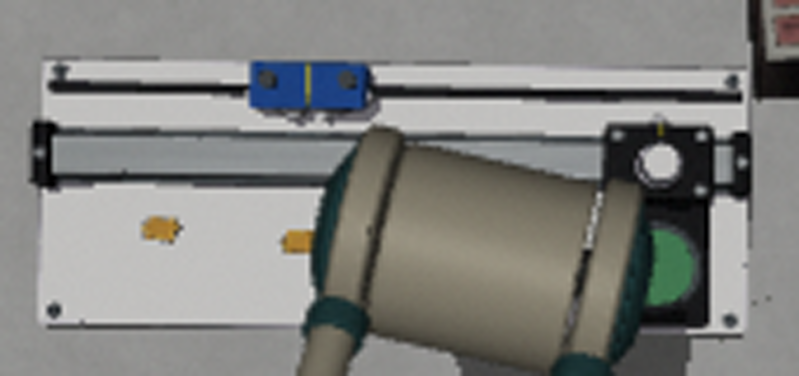

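View pics/c8.png

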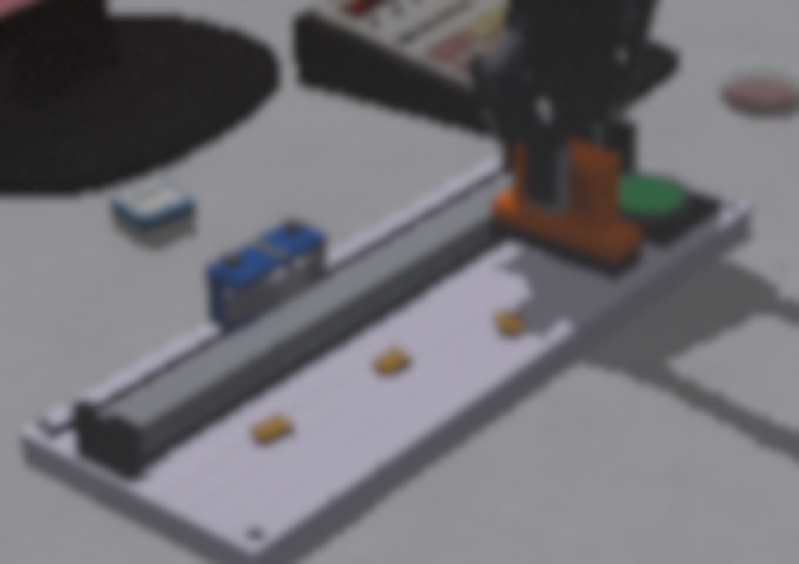

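The block hangs upright over the deck, between the filter arm and the chips. I'll lower it.

Emit:
servo_tool(
  dp=[
    [0, 0, 9],
    [0, 0, 8],
    [0, 0, 0],
    [0, 0, 0],
    [0, 0, 0],
    [0, 0, 0],
  ],
  yaw=[0, 0, 0, 0, 0, 0],
)

```text
t: 5.87
tcp_pos: [0.5382, -0.0407, 0.1242]
eef_rot: [0.0, 1.0, 0.006, 0.0]
force: [-0.1, -0.8, -1.1]
grip_width: 0.0191
```

Emit:
servo_tool(
  dp=[
    [0, 0, 1],
    [0, 0, 1],
    [0, 0, 0],
    [0, 0, 0],
  ],
  yaw=[0, 0, 0, 0],
)

```text
t: 6.2
tcp_pos: [0.5379, -0.0406, 0.1219]
eef_rot: [0.0, 1.0, 0.006, -0.0]
force: [-0.5, 0.7, -1.3]
grip_width: 0.0198
```

Emit:
servo_tool(
  dp=[
    [0, -6, 0],
    [0, -12, 0],
    [0, -12, 0],
    [0, -12, 0],
    [0, -12, 0],
    [0, -12, 0],
    [0, -12, 0],
    [0, -12, 0],
    [0, -12, 0],
    [0, -12, 0],
    [0, -12, 0],
    [0, -12, 0],
  ],
  yaw=[0, 0, 0, 0, 0, 0, 0, 0, 0, 0, 0, 0],
)

```text
t: 7.2
tcp_pos: [0.5362, 0.0986, 0.1219]
eef_rot: [0.0, 1.0, 0.006, 0.0]
force: [-0.3, -0.4, -1.0]
grip_width: 0.019
```

```bash
python3 - <<'E'
from h import *
f=save('scene_4');s=manip.sense(); print(s['t'],s['tcp_pos'],s['eef_rot'],s['force'],s['grip_width'])
a=cv2.imread('pics/scene_4.png')
cv2.imwrite('pics/c9.png',cv2.resize(a[165:285,160:330],None,fx=4.7,fy=4.7,interpolation=cv2.INTER_CUBIC))
E
```

```text
7.25 [0.53616872 0.10046537 0.12189997] [-8.60856026e-04  9.99979480e-01  6.34740733e-03  9.68168820e-05] [-0.50322424  2.22497294 -1.04794469] 0.019159212640454497
```

View pics/c9.png

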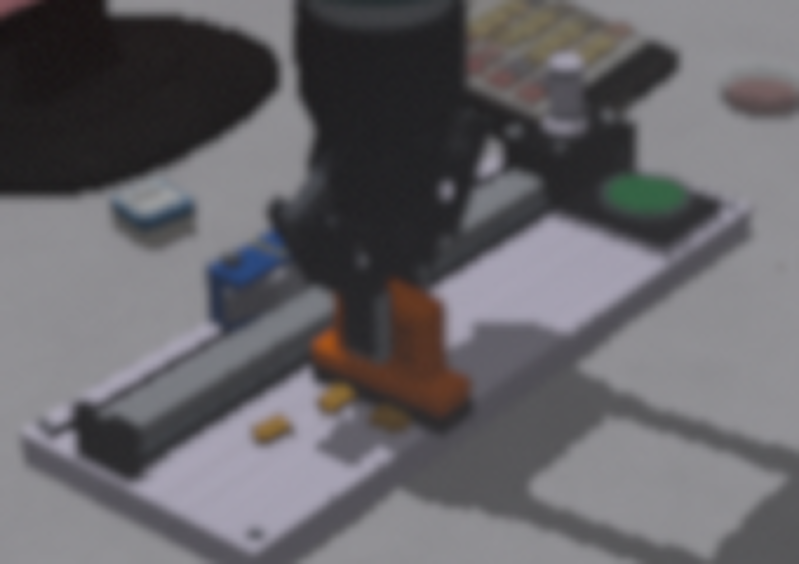

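The sweep is working. Two chips are riding against the foot and the third is just ahead of it, so I'll continue past the end.

Emit:
servo_tool(
  dp=[
    [0, -12, 0],
    [0, -12, 0],
    [0, -12, 0],
    [0, -12, 0],
    [0, -12, 0],
    [0, -12, 0],
    [0, -12, 0],
    [0, -12, 0],
    [0, -12, 0],
    [0, -12, 0],
    [0, -12, 0],
    [0, -6, 0],
  ],
  yaw=[0, 0, 0, 0, 0, 0, 0, 0, 0, 0, 0, 0],
)

```text
t: 8.25
tcp_pos: [0.5346, 0.2373, 0.1219]
eef_rot: [-0.0, 1.0, 0.007, 0.0]
force: [-0.2, 0.6, -2.2]
grip_width: 0.0196
```

```bash
python3 - <<'E'
from h import *
f=save('scene_5');f=save('top_5');s=manip.sense(); print(s['t'],s['tcp_pos'],s['eef_rot'],s['force'],s['grip_width'])
a=cv2.imread('pics/scene_5.png')
cv2.imwrite('pics/c10.png',cv2.resize(a[205:305,130:270],None,fx=5.5,fy=5.5,interpolation=cv2.INTER_CUBIC))
E
```

```text
8.35 [0.5345544  0.23663818 0.12180721] [-3.80007711e-05  9.99976122e-01  6.90969228e-03  1.04299962e-04] [ 0.78914662  0.07503844 -0.99340987] 0.019568287090250856
```

View pics/c10.png

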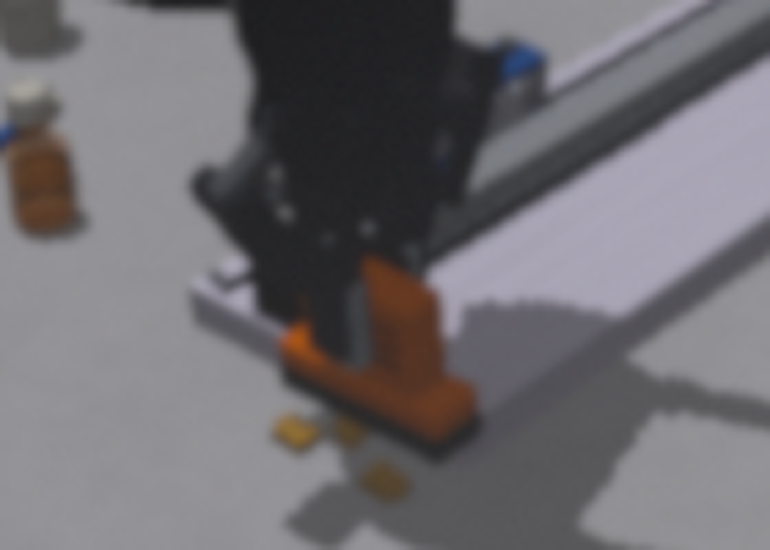

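View pics/top_5.png

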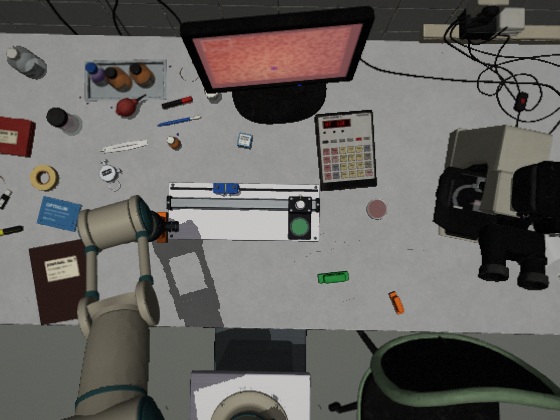

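Three chips are visible beyond the end, at crop pixels (297,433), (350,430) and (387,482). I'll lift the block and look again to check none is leaning on the edge.

Emit:
servo_tool(
  dp=[
    [0, 0, -15],
    [0, 0, -25],
    [-30, 15, -20],
    [-35, 15, 0],
    [-35, 15, 0],
    [-15, 10, 0],
    [0, 0, 0],
    [0, 0, 0],
    [0, 0, 0],
  ],
  yaw=[0, 0, 0, 0, 0, 0, 0, 0, 0],
)

```text
t: 9.1
tcp_pos: [0.4216, 0.179, 0.1824]
eef_rot: [-0.0, 1.0, 0.006, 0.001]
force: [-0.7, -0.0, -1.0]
grip_width: 0.0192
```

```bash
python3 - <<'E'
from h import *
f=save('scene_6');f=save('wrist_6');s=manip.sense(); print(s['t'],s['tcp_pos'],s['eef_rot'],s['force'],s['grip_width'])
a=cv2.imread('pics/scene_6.png')
cv2.imwrite('pics/c11.png',cv2.resize(a[205:305,130:270],None,fx=5.5,fy=5.5,interpolation=cv2.INTER_CUBIC))
E
```

```text
9.2 [0.42179848 0.17931279 0.18207332] [-1.45673934e-04  9.99981634e-01  6.00301874e-03  8.21670223e-04] [ 0.89608882 -0.44865394 -1.13506341] 0.019802411633374584
```

View pics/c11.png

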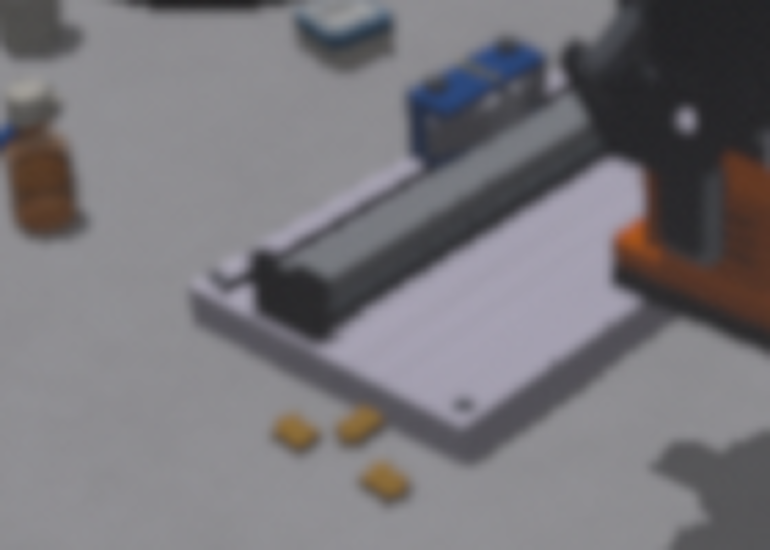

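View pics/wrist_6.png

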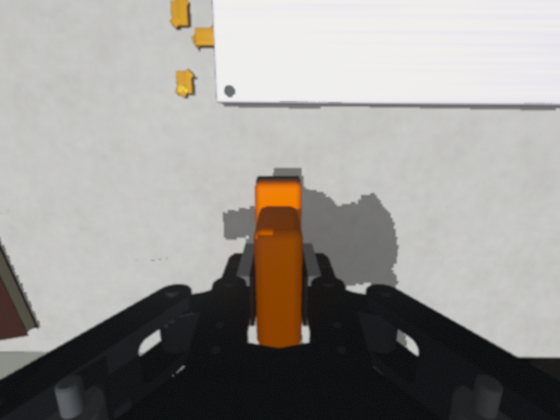

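All three chips lie beyond the end. The middle one touches the plate's side, so I'll check heights.

```bash
python3 - <<'E'
from h import *
np.set_printoptions(precision=4,suppress=True)
s=load('scene_6');w=load('wrist_6');S=lambda u:crop(u,5.5,(130,205))
for a,b in [((297,432),(180,13)),((360,425),(204,38)),((386,482),(185,83))]: print(tri((s,S(a)),(w,b)),onz(s,S(a),.006),onz(w,b,.006))
print('edge desk',onz(w,(214,60),.02),onz(w,(214,10),.02))
a=cv2.imread('pics/wrist_6.png');b=cv2.imread('pics/scene_6.png')
cv2.imwrite('pics/c12.png',np.hstack([cv2.resize(a[0:110,160:250],(360,440),interpolation=cv2.INTER_CUBIC),cv2.resize(b[272:302,174:214],(440,330),interpolation=cv2.INTER_CUBIC)[:330].copy() if 0 else cv2.copyMakeBorder(cv2.resize(b[272:302,174:214],(430,330),interpolation=cv2.INTER_CUBIC),0,110,0,0,0)]))
E
```

```text
(array([0.5648, 0.2511, 0.0051]), [np.float64(0.6), np.float64(0.6)]) [0.5632 0.2518 0.006 ] [0.5651 0.2512 0.006 ]
(array([0.5486, 0.2344, 0.0061]), [np.float64(0.7), np.float64(0.7)]) [0.548  0.2342 0.006 ] [0.5492 0.2349 0.006 ]
(array([0.5182, 0.2511, 0.0045]), [np.float64(0.4), np.float64(0.4)]) [0.5163 0.2522 0.006 ] [0.5184 0.2509 0.006 ]
edge desk [0.5321 0.2255 0.02  ] [0.5629 0.2241 0.02  ]
```

View pics/c12.png

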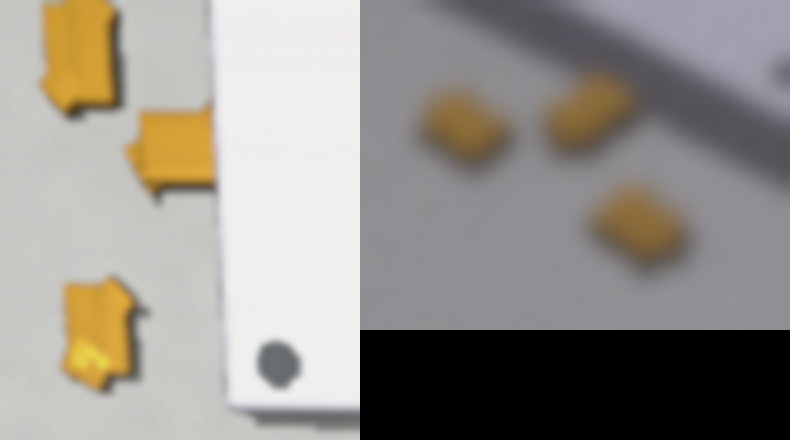

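All three chips are down, with centres about 5 mm above the desk. I'll set the block down here, on free desk in front of the unit.

Emit:
servo_tool(
  dp=[
    [0, 0, 20],
    [0, 0, 30],
    [0, 0, 20],
    [0, 0, 6],
    [0, 0, 2],
    [0, 0, 1],
    [0, 0, 0],
    [0, 0, 0],
    [0, 0, 0],
  ],
  yaw=[0, 0, 0, 0, 0, 0, 0, 0, 0],
)

```text
t: 9.95
tcp_pos: [0.421, 0.1792, 0.1038]
eef_rot: [-0.0, 1.0, 0.006, 0.001]
force: [0.4, -0.1, -0.3]
grip_width: 0.0192
```

Emit:
servo_tool(
  dp=[
    [0, 0, 1],
    [0, 0, 0.5],
    [0, 0, 0],
    [0, 0, 0],
  ],
  yaw=[0, 0, 0, 0],
)

```text
t: 10.28
tcp_pos: [0.4203, 0.179, 0.1016]
eef_rot: [0.0, 1.0, 0.006, 0.0]
force: [-0.9, -0.1, 0.0]
grip_width: 0.0195
```

Emit:
servo_tool(
  dp=[
    [0, 0, 0.5],
    [0, 0, 0.5],
    [0, 0, 0],
    [0, 0, 0],
  ],
  yaw=[0, 0, 0, 0],
)

```text
t: 10.62
tcp_pos: [0.4203, 0.179, 0.1015]
eef_rot: [0.0, 1.0, 0.006, 0.0]
force: [-2.2, -0.8, 12.1]
grip_width: 0.0193
```

The foot is in contact with the desk, so I'll release.

Emit:
servo_tool(
  dp=[
    [0, 0, -0.5],
    [0, 0, 0],
    [0, 0, 0],
    [0, 0, 0],
    [0, 0, 0],
    [0, 0, 0],
    [0, 0, 0],
    [0, 0, 0],
    [0, 0, 0],
  ],
  yaw=[0, 0, 0, 0, 0, 0, 0, 0, 0],
  grip=1,
)

```text
t: 11.37
tcp_pos: [0.4203, 0.179, 0.1008]
eef_rot: [0.0, 1.0, 0.006, -0.0]
force: [-0.4, 1.1, -0.8]
grip_width: 0.0851
```

Emit:
servo_tool(
  dp=[
    [0, 0, -15],
    [0, 0, -30],
    [0, 0, -35],
    [0, 0, -35],
    [0, 0, -15],
    [0, 0, 0],
    [0, 0, 0],
    [0, 0, 0],
  ],
  yaw=[0, 0, 0, 0, 0, 0, 0, 0],
)

```text
t: 12.03
tcp_pos: [0.4194, 0.1788, 0.2299]
eef_rot: [0.0, 1.0, 0.006, -0.001]
force: [0.0, 0.1, 0.6]
grip_width: 0.0854
```

```bash
python3 - <<'E'
from h import *
f=save('scene_7');f=save('wrist_7');s=manip.sense(); print(s['t'],s['tcp_pos'],s['eef_rot'],s['force'],s['grip_width'])
E
```

```text
12.1333 [0.41929102 0.17875712 0.22935237] [ 4.68904426e-04  9.99979887e-01  6.10250849e-03 -1.66310529e-03] [-0.45337664  0.93983203  0.54220237] 0.08558749975718234
```

View pics/wrist_7.png

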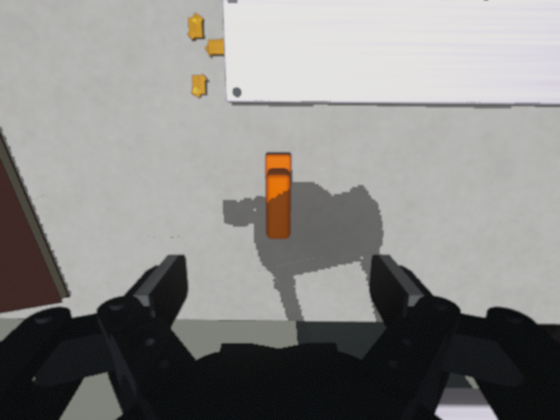

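View pics/scene_7.png

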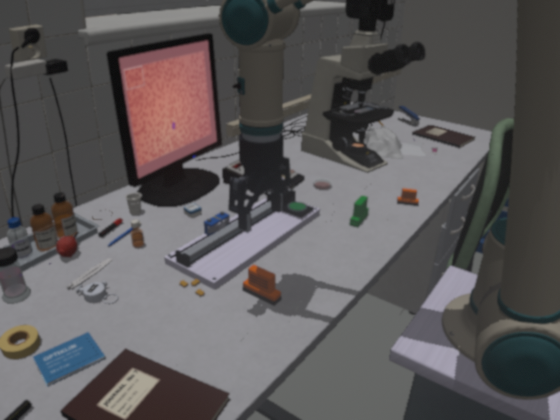

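The scraper stands upright at scene (262,282), let go. Now on to the knob.

Emit:
servo_tool(
  dp=[
    [19.4, 33.5, 0],
    [19.4, 33.5, 0],
    [19.4, 33.5, 0],
    [19.4, 33.5, 0],
    [19.4, 33.5, 0],
    [19.4, 33.5, 0],
    [19.4, 33.5, 0],
    [19.4, 33.5, 0],
    [19.4, 33.5, 0],
    [0, 0, 0],
    [0, 0, 0],
    [0, 0, 0],
  ],
  yaw=[0, 0, 0, 0, 0, 0, 0, 0, 0, 0, 0, 0],
)

```text
t: 13.13
tcp_pos: [0.5976, -0.1201, 0.2291]
eef_rot: [-0.001, 1.0, 0.006, -0.002]
force: [-0.1, -0.2, 0.2]
grip_width: 0.0854
```

```bash
python3 - <<'E'
from h import *
f=save('wrist_8');s=manip.sense(); print(s['t'],s['tcp_pos'],s['eef_rot'],s['force'],s['grip_width'])
E
```

```text
13.1833 [ 0.59748741 -0.11943848  0.22953195] [-7.30234321e-04  9.99979124e-01  6.21998085e-03 -1.59077797e-03] [-0.25143832  0.13596308  0.24648233] 0.08567994118943435
```

View pics/wrist_8.png

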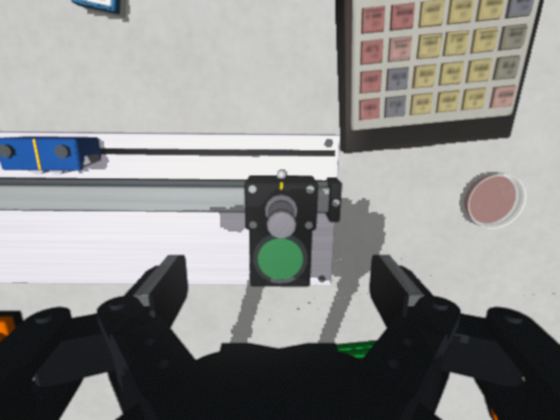

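The wrist view shows the knob top at (281,224), the saddle line at (282,186) and the notch line at (37,154).

```bash
python3 - <<'E'
from h import *
np.set_printoptions(precision=4,suppress=True)
w=load('wrist_8');t=load('top_0')
print('knob',onz(w,(281,224),.1),tri((w,(281,224)),(t,crop((660,164),4.7,(160,170)))))
l=onz(w,(282,186),.06);n=onz(w,(37,154),.054);print('lines',l,n, tri((w,(37,154)),(t,crop((308,86),4.7,(160,170)))))
a=cv2.imread('pics/wrist_8.png')
cv2.imwrite('pics/c13.png',np.vstack([cv2.resize(a[165:245,235:350],None,fx=5,fy=4,interpolation=cv2.INTER_CUBIC),cv2.resize(a[130:180,0:115],None,fx=5,fy=4,interpolation=cv2.INTER_CUBIC)]))
E
```

```text
knob [ 0.5975 -0.1221  0.1   ] (array([ 0.5964, -0.1212,  0.0964]), [np.float64(0.9), np.float64(0.9)])
lines [ 0.6161 -0.1228  0.06  ] [0.6384 0.0732 0.054 ] (array([0.6383, 0.0729, 0.0543]), [np.float64(0.2), np.float64(0.2)])
```

View pics/c13.png

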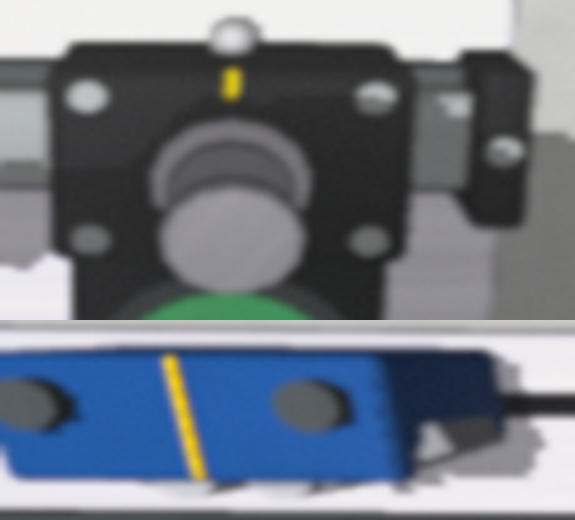

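Emit:
servo_tool(
  dp=[
    [0, 1, 20],
    [0, 1, 30],
    [0, 0, 25],
    [0, 0, 12],
    [0, 0, 3],
    [0, 0, 0],
    [0, 0, 0],
    [0, 0, 0],
  ],
  yaw=[0, 0, 0, 0, 0, 0, 0, 0],
)

```text
t: 13.85
tcp_pos: [0.5993, -0.1221, 0.1424]
eef_rot: [0.0, 1.0, 0.006, 0.001]
force: [-0.1, -0.4, 1.2]
grip_width: 0.0856
```

Emit:
servo_tool(
  dp=[
    [0, 0, 0],
    [0, 0, 0],
    [0, 0, 0],
    [0, 0, 0],
    [0, 0, 0],
    [0, 0, 0],
    [0, 0, 0],
    [0, 0, 0],
  ],
  yaw=[0, 0, 0, 0, 0, 0, 0, 0],
  grip=-1,
  squeeze=40,
)

```text
t: 14.52
tcp_pos: [0.5986, -0.1224, 0.1412]
eef_rot: [0.0, 1.0, 0.006, 0.0]
force: [-0.5, 0.6, 3.1]
grip_width: 0.0186
```

```bash
python3 - <<'E'
from h import *
f=save('wrist_9');s=manip.sense(); print(s['t'],s['tcp_pos'],s['eef_rot'],s['force'],s['grip_width'])
E
```

```text
14.5667 [ 0.59858354 -0.1223857   0.14119408] [9.50401876e-05 9.99981427e-01 6.09318298e-03 1.01162224e-04] [-0.87461532  0.45834553  3.22295018] 0.0184949924402284
```

View pics/wrist_9.png

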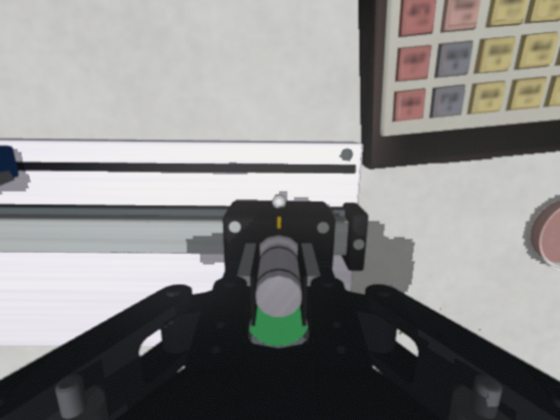

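Gripped, with a width of 18.5 mm. I'll slide most of the way and then measure again.

Emit:
servo_tool(
  dp=[
    [0, -7, 0],
    [0, -14, 0],
    [0, -15, 0],
    [0, -15, 0],
    [0, -15, 0],
    [0, -15, 0],
    [0, -15, 0],
    [0, -15, 0],
    [0, -15, 0],
    [0, -14, 0],
    [0, -10, 0],
    [0, -5, 0],
  ],
  yaw=[0, 0, 0, 0, 0, 0, 0, 0, 0, 0, 0, 0],
)

```text
t: 15.57
tcp_pos: [0.5978, 0.0346, 0.1412]
eef_rot: [-0.0, 1.0, 0.007, 0.002]
force: [4.4, -2.4, 2.2]
grip_width: 0.0188
```

Emit:
servo_tool(
  dp=[
    [0, 0, 0],
    [0, 0, 0],
  ],
  yaw=[0, 0],
)

```text
t: 15.73
tcp_pos: [0.5978, 0.0342, 0.1412]
eef_rot: [-0.001, 1.0, 0.006, 0.001]
force: [4.8, 1.4, 2.6]
grip_width: 0.0189
```

```bash
python3 - <<'E'
from h import *
f=save('wrist_10');s=manip.sense(); print(s['t'],s['tcp_pos'],s['eef_rot'],s['force'],s['grip_width'])
a=cv2.imread('pics/wrist_10.png')
cv2.imwrite('pics/c14.png',cv2.resize(a[140:240,160:320],None,fx=5,fy=5,interpolation=cv2.INTER_CUBIC))
E
```

```text
15.7833 [0.59780612 0.0339786  0.14121516] [-5.34569618e-04  9.99979762e-01  6.17646678e-03  1.42851232e-03] [4.60184952 0.94869176 2.35026724] 0.018785160265928465
```

View pics/c14.png

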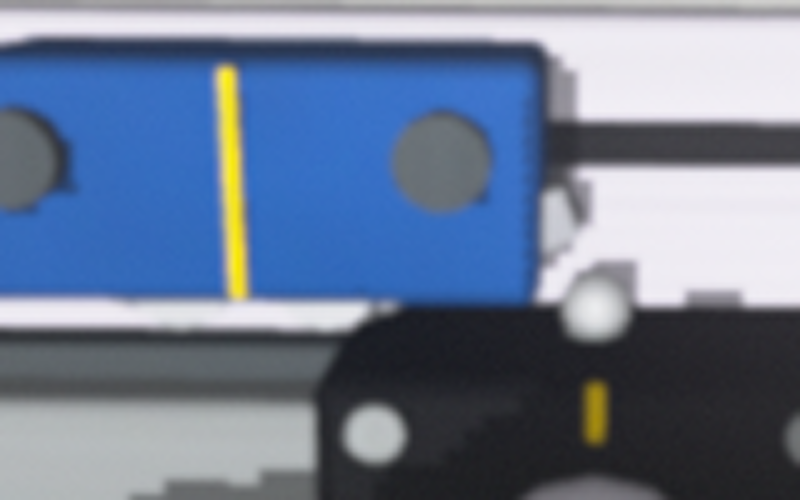

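```bash
python3 - <<'E'
from h import *
np.set_printoptions(precision=4,suppress=True)
w=load('wrist_10');C=lambda u:crop(u,5,(160,140))
n1,n2=onz(w,C((238,297)),.054),onz(w,C((227,68)),.054)
l1,l2=onz(w,C((595,383)),.06),onz(w,C((596,443)),.06)
print(n1,n2,l1,l2)
a=onz(w,(5,150),.02)
d=n2-n1; print('unit x dir',np.degrees(np.arctan2(d[1],d[0])))
uy=np.array([-.0118,1,0]); print((n1+n2-l1-l2)@uy/2, (n1-l1)@uy)
E
```

```text
[0.6261 0.0724 0.054 ] [0.6503 0.0724 0.054 ] [0.6188 0.034  0.06  ] [0.6121 0.0338 0.06  ]
unit x dir -0.08296794742517431
0.03821752836348371 0.038319626065290664
```

The gap is 38 mm. I'll go up the ramp slowly.

Emit:
servo_tool(
  dp=[
    [0, -4, 0],
    [0, -5, 0],
    [0, -5, 0],
    [0, -4, 0],
    [0, -4, 0],
    [0, -4, 0],
    [0, -3, 0],
    [0, -3, 0],
    [0, -3, 0],
    [0, 0, 0],
    [0, 0, 0],
    [0, 0, 0],
  ],
  yaw=[0, 0, 0, 0, 0, 0, 0, 0, 0, 0, 0, 0],
)

```text
t: 16.78
tcp_pos: [0.5976, 0.0695, 0.1412]
eef_rot: [-0.001, 1.0, 0.006, 0.002]
force: [6.2, 3.9, 2.7]
grip_width: 0.0183
```

```bash
cat > look.py <<'E'
from h import *
import sys
n=sys.argv[1]
f=save('wrist_'+n);s=manip.sense(); print(s['t'],s['tcp_pos'],s['force'],s['grip_width'])
a=cv2.imread(f'pics/wrist_{n}.png')
cv2.imwrite(f'pics/d{n}.png',cv2.resize(a[140:240,200:360],None,fx=5,fy=5,interpolation=cv2.INTER_CUBIC))
E
python3 look.py 11
```

```text
16.8333 [0.59762382 0.06948228 0.14120528] [5.80295677 3.96709185 2.41183291] 0.01853521558233042
```

View pics/d11.png

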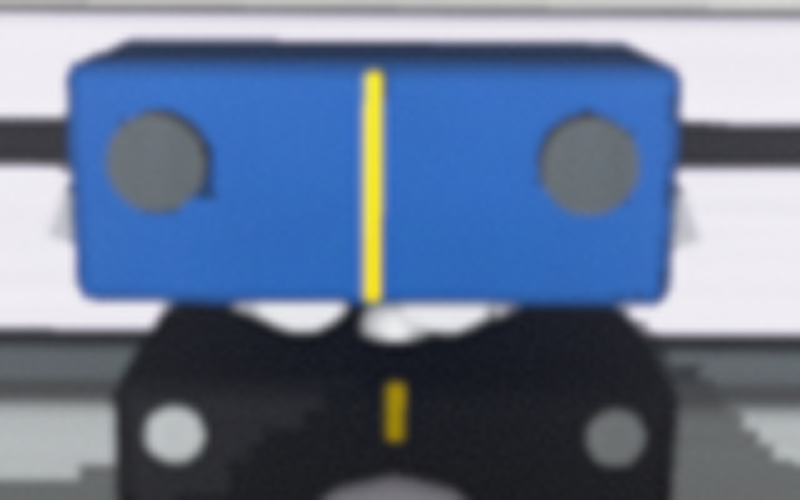

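The ball has entered the notch, and the lines at crop x 395 and 373 are about 2.3 mm apart. I'll advance gently.

Emit:
servo_tool(
  dp=[
    [0, -1, 0],
    [0, -1, 0],
    [0, 0, 0],
    [0, 0, 0],
    [0, 0, 0],
  ],
  yaw=[0, 0, 0, 0, 0],
)

```text
t: 17.25
tcp_pos: [0.5976, 0.0718, 0.1412]
eef_rot: [-0.002, 1.0, 0.006, 0.002]
force: [6.1, 4.3, 2.7]
grip_width: 0.0186
```

```bash
python3 look.py 12
```

```text
17.3 [0.59764003 0.07172874 0.14121988] [ 4.81841547  4.86658632 -0.27135511] 0.018292020372473412
```

View pics/d12.png

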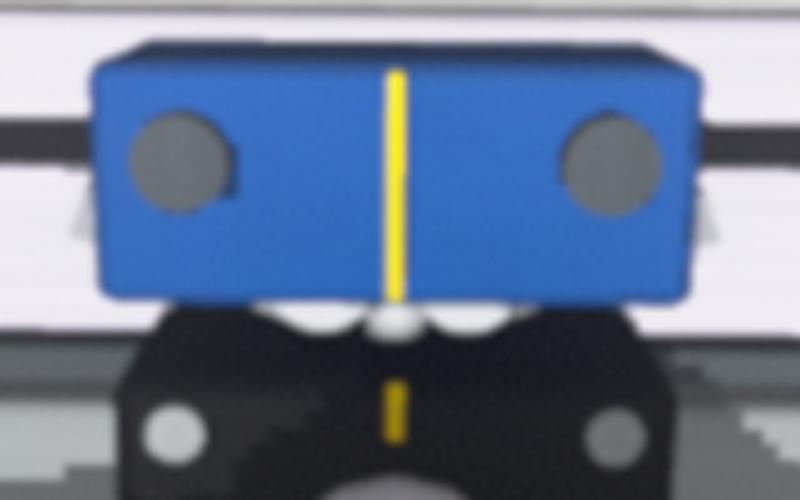

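The lines now meet: both sit at crop x≈395 and the ball is in the notch. I'll hold and do a final check.

Emit:
servo_tool(
  dp=[
    [0, 0, 0],
    [0, 0, 0],
    [0, 0, 0],
    [0, 0, 0],
    [0, 0, 0],
    [0, 0, 0],
    [0, 0, 0],
    [0, 0, 0],
  ],
  yaw=[0, 0, 0, 0, 0, 0, 0, 0],
)

```text
t: 17.97
tcp_pos: [0.5976, 0.0717, 0.1412]
eef_rot: [-0.002, 1.0, 0.006, 0.002]
force: [6.3, 5.3, 0.6]
grip_width: 0.0187
```

```bash
python3 look.py 13; python3 -c "
from h import *
save('scene_13'); print(manip.sense()['qvel'])"
```

```text
18.0167 [0.59761206 0.0717089  0.14118488] [5.51739635 4.96481213 3.23595305] 0.018696417105251696
[ 0.0007221   0.00090041  0.00229767 -0.00056134 -0.00790266 -0.00196404]
```

View pics/d13.png

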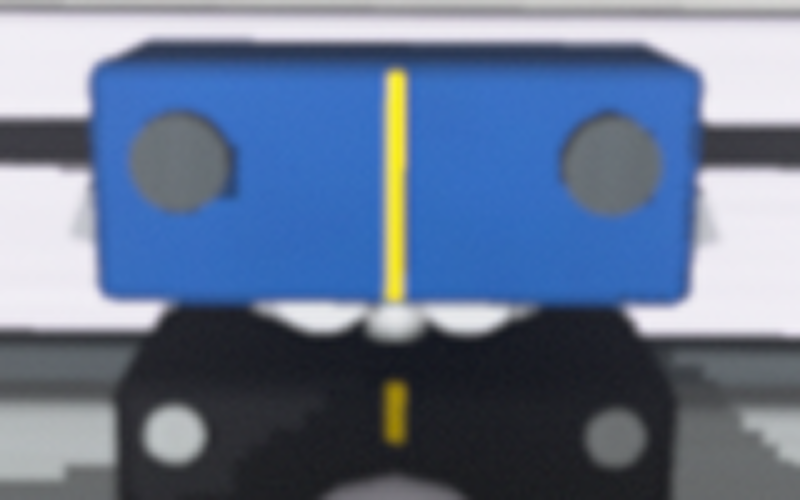

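View pics/scene_13.png

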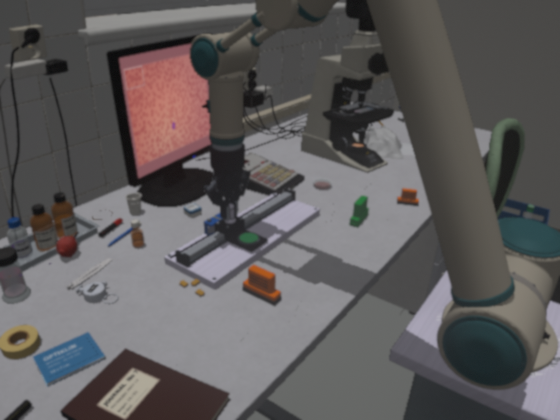

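The lines still meet, the scraper is upright at (262,282), and the chips are on the desk near (190,287). I'm handing the job in.

```bash
python3 -c "
from bench import manip
print(manip.close_job())"
```

```text
the job is handed in; nothing more can be done
None
```

The job is done and handed in at about 18 s of the 64 s allowed. `close_job` reports no verdict, so what follows rests on my own last checks.

- **Chips:** I pinched the larger orange block and swept the deck once along +y, pushing all three chips off the end. Their centres measured about 5–6 mm above the desk. One lies touching the plate's side.
- **Scraper:** it was set down in front of the unit and released. In the last scene picture it stands upright.
- **Carriage:** I gripped the knob with a 40 N squeeze setting (finger opening 18.7 mm) and slid the carriage to the click-stop. In the last wrist picture the ball sits in the notch, and the two yellow lines meet to within a fraction of a millimetre. The carriage was still over the 0.7 s hold before hand-in.
- **Bystanders:** the petri dish, cover-glass box and oil bottle look unmoved, though I did not measure them again.

No check failed. The only oddity is a steady side load of about 6 N across the rail and 5 N along it while holding, well under the limits.

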